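# Start the self-tapping wing screw over a slotted bracket

## Task

Take the spanner off the timber board and lay it flat in the tray. Then set the slotted angle bracket flat on the board, square to it, and slide it fully home under the head of the standing wing screw; then push the screw down firmly while turning it about half a turn clockwise, so that it bites and stays in the wood with the bracket under its head. Let go of everything and leave all else on the bench where it is.

Things in the scene. Friction and masses are not known exactly. Their poses are not given: they have to be found in the camera images.
- board: fixed pale timber board lying on the bench, 220 (its x) x 150 (its y) x 45 high. Origin: centre of its underside; z up. The wing screw stands 70 from the centre towards the board's +x end, on its centre line; +x points away from the robot, give or take 0.3 rad.
- screw_foot (a point): point on the board's top face (z = 45) on the axis of the wing screw; fixed to the board, axes as the board's.
- screw_wing (a point): centre of the screw's wing, which turns and sinks with the screw. The wing is an upright steel plate 56 long (along this frame's x), 9 thick (its y), 34 tall (17 above and below this point), standing on a round flange 44 across and 5 thick; the flange's top is 17 below this point, fingertips may bear on it. Shank below: 12 across. At the start this point is 47 above the board and the flange's underside is 25 above the board.
- screw_push (a joint): how far the screw has sunk into the board, m: 0 at the start, 0.016 at most. It springs back: sinking it takes about 6 N at first, 12 N at 7.5 mm, 15 N at 11 mm.
- screw_turn (a joint): turn of the screw, rad, positive clockwise seen from above; starts between -0.3 and 0.3, stops at 3.8. Below 0.65 it only idles and springs back. Turned past 0.75 while pushed in 8 mm or more (10 is comfortable) it bites (it is blocked there if pushed too little, and if not pushed it turns without biting: then turn it back below 0.5 and start again); from then on it stays down by itself and draws in a further 1.5 to 2 mm per rad. Turning takes 0.1 to 0.15 N m.
- bracket: loose aluminium angle bracket with an open slot, 240 g. Foot plate 130 (its x) x 60 (its y) x 8 thick; upright leg 8 thick x 60 wide x 75 tall (from the underside) across the -x end, its mid-plane at x = -61. The slot is 20 wide, open at the +x end and 45 deep (from x = 65 to x = 20). Origin: centre of the foot's underside; z up.
- bracket_slot (a point): point in the slot on the bracket's underside, at x = 28, y = 0 of the bracket: it lies at the screw's axis when the bracket is fully home (the shank touches the slot's end 2 further on).
- bracket_leg (a point): point to grip on the bracket's leg, in its mid-plane, at x = -61, z = 55 of the bracket; axes as the bracket's (grip across x).
- spanner: loose double open-ended steel spanner, 158 long (its x), 8 thick, shaft 16 wide, ends 32 wide, 160 g, lying flat across the board in front of the screw. Origin: centre of its underside; either flat side may lie up.
- tray: fixed open grey steel tray, 100 (its x) x 190 (its y) x 35 high, walls and floor about 4. Origin: centre of its underside.
- plain_bracket: look-alike angle bracket WITHOUT a slot (a dark dot instead), smaller: foot 85 x 60 x 8, leg 58 tall; not wanted. Origin: underside centre of the foot.
- spray_can: bystander: upright spray can, 60 across, 150 tall. Origin: underside centre.
- screwdriver: bystander: screwdriver 170 long lying on the bench. Origin near the middle of its underside.
- mallet: bystander: hammer 240 long lying behind the board. Origin near the middle of its underside.
- oil_bottle: bystander: upright black bottle, 60 across, 140 tall. Origin: underside centre.
- hub: bystander: standing wheel hub, 56 across, 67 tall. Origin: underside centre.
There are look-alikes about, which are no part of the job. Of the things like the spanner, leave any that is black; of the rest the smaller one is meant.

How it is judged:
By the outcome, as a careful person would: the job done as asked, in the order asked, and still so for the second after the job is handed in, with the robot touching nothing.
It also fails if it takes over 72 s, if anything falls off the work surface, if the arm or the gripper's body presses on something with over 40 N, if the wrist force passes 120 N, or if a joint passes its speed limit or range.

## Robot

A 6-joint arm with a two-finger parallel gripper is mounted at the origin on the work surface. World frame = base frame: x ahead of the robot, y to its left, z up, the work surface at z = 0. Lengths are in mm, angles in rad, forces in N, time in s.
With the tool pointing down it reaches from about 275 to 725 mm from the base axis. Payload 5.6 kg.
Tool frame: the origin (TCP) lies midway between the tips of the shut fingers; the grasp point (between the pads) lies 19 mm behind it; z points along the fingers, y is the line along which they close (so a half turn about z gives the same grasp; the last joint's range is limited). The gripper opens to 85 mm and grips with 20 to 120 N. Pads are 22 mm wide; open, the fingers measure 114 mm over their backs; the gripper's body (76 mm by 85 mm) begins 54 mm behind the grasp point. The pads swing forward as they close: fully open they stand 13 mm farther back than shut.
Start: joints at [1.517, 0.255, 0.108, 0, -1.424, -0.285], TCP at [182.768, 518.737, 195.883] pointing down, gripper open.
Joint ranges: [-2.95, 2.95], [-1.21, 1.97], [-1.09, 1.5], [-2.87, 1.71], [-2.94, -0.07], [-3.05, 3.05]. Speed limits (rad/s): [2.57, 2.57, 3.14, 3.14, 3.14, 3.14].

## Interface

Orientations are given as a unit quaternion [w, x, y, z].
In Python, from cell import env gives the robot as it stands.
- The arm moves only by the shell command python3 -m inch 'ROWS' [FORCE]. ROWS is a JSON object of lists of equal length, an entry for each row: "turn": the turn, a rotation vector about the tool's x, y, z each as a share of pi/4 rad, from -1 to 1, a list of three; "translation": the shift along the tool's x, y, z each as a share of 0.5 m, from -1 to 1, a list of three; "grip": the opening, from 0 (shut) to 1 (fully open). In form: {"turn": [[ax, ay, az], ...], "translation": [[tx, ty, tz], ...], "grip": [grip, ...]}. A call has exactly 5 rows; each row is the pose to reach, as a shift and turn from the pose commanded when the call began, along the tool's axes at that moment; what a row does not reach only later rows make up. A row lasts 1/12 s, in which the tool goes at most 41.7 mm and 7.16 degrees, less where a joint would pass 70% of its speed; a pose out of reach is approached as far as the arm can. A call with a number of a shift or a turn outside -1 to 1 is refused whole. A call with a gripper value outside its range is refused whole. The fingers move at their own pace and stop on an object; FORCE is the grip in N (left out, the last holds). Time passes only in rows, so rows that repeat a pose let the fingers close, or fill a call up. It gives the time, the measured TCP pose, the force, the opening and the grip force at its end, in the units of the state.
- env.read_state(): the state, without advancing time (a new reading comes with each control period).
- env.read_camera(name): name is "side" or "top"; returns a dict with "color" (400x640x3 uint8, red, green, blue), "intrinsics" (3x3 intrinsics, pixels), "xyz" and "orientation" of the camera in the world. Camera axes: x right, y up, looking along -z (the intrinsics and any distortion apply to the point x, -y, -z); pixel columns grow to the right and rows downward; lengths in mm; the calibration is good to about 2 mm. A picture is of the moment at which its call begins. There is no depth.
- env.close_job(): hands the job in; it is judged then, once.
The state is a dict: "time_s": time; "joints": joint angles; "qvel": joint speeds; "joint_efforts": joint torques, N m; "eef_pos": TCP position; "tcp_rot": TCP orientation; "force": force on the tool from outside, world axes, zero at the start; "moment": the same for the moment, N m; "gripper_width": finger opening in mm; "gripper_force": force on a finger pad.
Only numpy, scipy, OpenCV 4.12 (cv2) and the standard library are available. Lean on these libraries where they do the work, as an engineer would, in place of code of your own. Each camera call takes 0.05 s, during which the arm holds its last target. There are 200 camera calls.

## Working session

There is one attempt and no reset: what is moved stays moved. The work goes in short steps, Python scripts to look and compute and a shell command to move; the robot and the scene stay as the last step left them, time stands still between calls to the robot, and variables do not carry over. Pictures are saved under pics/ and viewed, at most 10 in all, crops included, and the job is handed in when it is done.

```bash
ls; mkdir -p pics; cat > h.py <<'E'
import numpy as np, cv2
from cell import env
from scipy.spatial.transform import Rotation as R
def rot(q): return R.from_quat([q[1],q[2],q[3],q[0]])
def cam(n):
    c=env.read_camera(n); return c
def proj(c,P):
    P=np.atleast_2d(P); p=rot(c['orientation']).inv().apply(P-np.array(c['xyz'])); p=p*[1,-1,-1]
    K=np.array(c['intrinsics']); q=p@K.T; return q[:,:2]/q[:,2:]
def ray(c,u,v):
    d=np.linalg.inv(np.array(c['intrinsics']))@[u,v,1]; d=rot(c['orientation']).apply(d*[1,-1,-1]); return np.array(c['xyz']),d/np.linalg.norm(d)
def onz(c,u,v,z):
    o,d=ray(c,u,v); return o+d*(z-o[2])/d[2]
def tri(c1,p1,c2,p2):
    o1,d1=ray(c1,*p1);o2,d2=ray(c2,*p2)
    A=np.array([d1,-d2]).T; s,*_=np.linalg.lstsq(A,o2-o1,rcond=None)
    a=o1+d1*s[0];b=o2+d2*s[1]; return (a+b)/2,np.linalg.norm(a-b)
E
python3 - <<'E'
from h import *
for n in ("top","side"):
    c=cam(n); cv2.imwrite(f'pics/{n}0.png',c['color'][:,:,::-1]); print({k:np.round(v,3).tolist() for k,v in c.items() if k!='color'})
print(env.read_state())
E
```

```text
pics
{'intrinsics': [[376.366, 0.0, 323.707], [0.0, 376.366, 197.52], [0.0, 0.0, 1.0]], 'xyz': [264.455, 85.092, 1150.58], 'orientation': [-0.7, -0.07, 0.072, 0.707]}
{'intrinsics': [[447.901, 0.0, 324.915], [0.0, 447.901, 199.706], [0.0, 0.0, 1.0]], 'xyz': [117.509, -758.787, 895.239], 'orientation': [0.892, 0.405, -0.093, -0.178]}
{'time_s': 0.1, 'joints': array([ 1.51660502e+00,  2.55670452e-01,  1.07154419e-01, -4.27889840e-04,
       -1.42389237e+00, -2.84574849e-01]), 'qvel': array([ 0.00053803, -0.00102099,  0.00391721,  0.00186103,  0.00143621,
       -0.00015346]), 'joint_efforts': array([-2.92303768e-03, -3.87600410e+01,  2.38474166e+01,  5.37791848e+00,
       -3.78972079e-03,  1.47147521e-06]), 'eef_pos': array([182.57287467, 518.29112049, 195.10267596]), 'tcp_rot': array([ 8.25015779e-04,  9.85683301e-01, -1.68605266e-01, -1.17569372e-04]), 'force': array([-0.91780159,  0.18442168, -0.19611653]), 'moment': array([ 0.02165251,  0.0305568 , -0.06193549]), 'gripper_force': 0.0, 'gripper_width': 85.48960238610863}
```

View pics/top0.png

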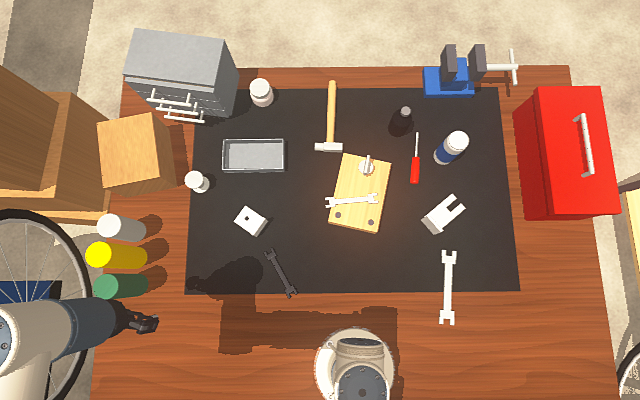

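View pics/side0.png

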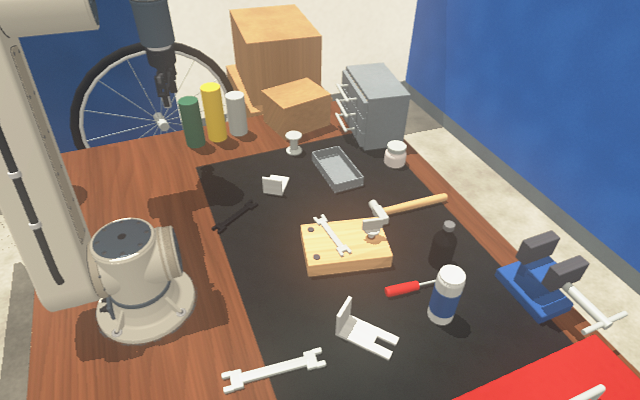

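The top view shows the board at about (360,193), with the spanner across it from (330,203) to (377,199). The screw is at (367,163), the slotted bracket at (443,214), and the tray at (253,155). In the side view the board is at (346,247), the bracket at (367,328), and the tray at (338,168). I'll zoom in on both for detail.

```bash
python3 - <<'E'
import cv2,numpy as np
a=cv2.imread('pics/top0.png')[130:250,210:480]; b=cv2.imread('pics/side0.png')[140:370,290:410]
cv2.imwrite('pics/topc.png',cv2.resize(a,None,fx=2.96,fy=2.96,interpolation=cv2.INTER_CUBIC))
c=cv2.imread('pics/side0.png')[195:365,295:410]; cv2.imwrite('pics/sidec.png',cv2.resize(c,None,fx=3.5,fy=3.5,interpolation=cv2.INTER_CUBIC))
E
```

```text
(no output)
```

View pics/topc.png

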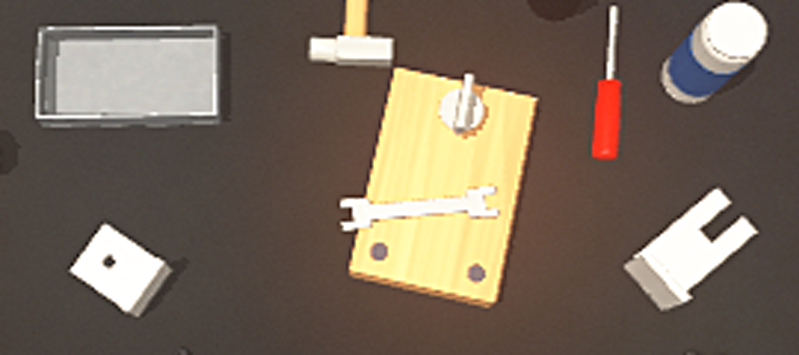

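View pics/sidec.png

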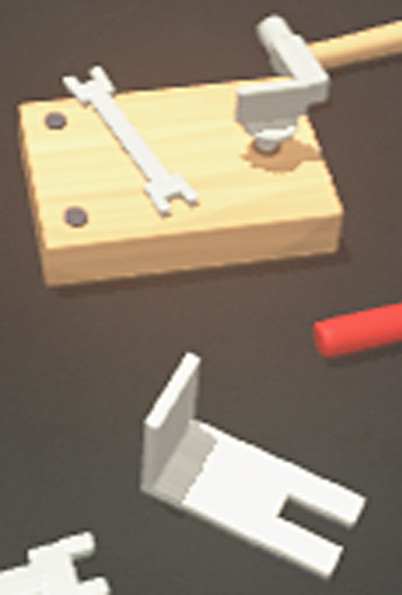

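The crops show the board's top corners in topc at (395,68), (538,97), (491,298), (349,269). The spanner runs (350,213)–(487,203), the wing is at (466,100), and the bracket's slot faces up-right. Now I'll triangulate these.

```bash
cat > m.py <<'E'
from h import *
t=cam('top');s=cam('side')
T=lambda x,y:(210+x/2.96,130+y/2.96)
S=lambda x,y:(295+x/3.5,195+y/3.5)
pts={'b_far+y':((395,68),None),'b_far-y':((538,97),(343,210)),'b_near-y':((491,298),(45,250)),'b_near+y':((349,269),(20,103)),
'dot+y':((379,251),(55,121)),'dot-y':((476,273),(76,217)),
'sp_mid':((420,208),(131,143)),'sp+y':((350,213),(90,85)),'sp-y':((487,203),(172,194)),
'leg_topA':((625,266),(148,422)),'leg_topB':((662,310),None),'legtop_far':((0,0),None),
'tip_in':((720,190),(364,503)),'tip_out':((755,230),(330,575)),'slotend':((707,236),(283,507)),
}
for k,(a,b) in pts.items():
    if b is None: continue
    p,e=tri(t,T(*a),s,S(*b)); print(k,p.round(1),round(e,1))
for k,a,z in [('bfar+y',(395,68),45),('bfar-y',(538,97),45),('bnear-y',(491,298),45),('bnear+y',(349,269),45),('sp+y',(350,213),53),('sp-y',(487,203),53),('wing_far',(468,74),109),('wing_near',(463,130),109),('legA',(625,266),75),('legB',(662,310),75),('tipin',(720,190),8),('tipout',(755,230),8),('slotA',(703,240),8),
 ('tr1',(38,27),35),('tr2',(218,25),35),('tr3',(218,123),35),('tr4',(37,123),35)]:
    print(k,onz(t,*T(*a),z).round(1))
for u,v in [(312,150),(338,146),(363,180),(337,190)]: print('tray side',onz(s,u,v,35).round(1))
print('flange side',onz(s,*S(268,142),68))
E
python3 m.py
```

```text
b_far-y [ 595.8 -127.    47.8] 1.6
b_near-y [387.7 -71.6  36.2] 3.4
b_near+y [420.1  69.9  42.6] 1.6
dot+y [437.6  39.6  44.3] 1.2
dot-y [414.7 -57.1  44. ] 2.0
sp_mid [482.   -2.9  43.2] 2.5
sp+y [477.8  68.   43.1] 2.9
sp-y [484.7 -69.7  52.4] 2.6
leg_topA [ 414.4 -213.7    6.5] 20.4
tip_in [ 505.  -321.3    7.2] 2.8
tip_out [ 462.  -355.4    4.1] 1.6
slotend [ 456.  -303.9    6.9] 2.2
bfar+y [628.7  19.6  45. ]
bfar-y [ 595.8 -127.3   45. ]
bnear-y [388.4 -70.8  45. ]
bnear+y [419.   70.1  45. ]
sp+y [474.5  68.5  53. ]
sp-y [483.2 -69.3  53. ]
wing_far [600.7 -47.7 109. ]
wing_near [544.3 -41.  109. ]
legA [ 414.9 -198.2   75. ]
legB [ 371.6 -231.3   75. ]
tipin [ 503.5 -320.6    8. ]
tipout [ 460.6 -353.6    8. ]
slotA [ 450.6 -298.7    8. ]
tr1 [681.3 394.8  35. ]
tr2 [681.5 204.9  35. ]
tr3 [574.4 203.8  35. ]
tr4 [576.4 391.3  35. ]
tray side [587.  399.5  35. ]
tray side [678.5 389.3  35. ]
tray side [673.3 190.4  35. ]
tray side [578.1 175.9  35. ]
flange side [567.32979679 -62.05564901  68.        ]
```

```bash
cat > plan.py <<'E'
import sys,json
from h import *
# args: waypoints x,y,z,psi (tool-x yaw, tool down)
def down(psi): return R.from_euler('z',psi)*R.from_euler('x',np.pi)
st=env.read_state(); p=np.array(st['eef_pos']); r=rot(st['tcp_rot'])
x=r.as_matrix()[:,0]; psi=np.arctan2(x[1],x[0])
print('now',p.round(1),'psi',round(psi,3),'q1,q6',np.round(np.array(st['joints'])[[0,5]],3),'tilt',np.round((down(psi).inv()*r).as_rotvec(),3),'F',np.round(st['force'],1),'w',round(st['gripper_width'],1),'t',round(st['time_s'],2))
for a in sys.argv[1:]:
    v=[float(s) for s in a.split(',')]; P=np.array(v[:3]); S=v[3]
    n=max(1,int(np.ceil(max(np.linalg.norm(P-p)/200,abs(S-psi)/0.6)-1e-3)))
    for i in range(n):
        q=down(psi); d=q.inv().apply((P-p)/n)/500; t=-(S-psi)/n/(np.pi/4)
        print('  tr',d.round(4).tolist(),'turnz',round(t,3)); psi+=(S-psi)/(n-i) if 0 else 0
        psi_i=(S-psi)/(n-i)
        p=p+(P-p)/(n-i) if 0 else p
        # advance
        p=p+(P-p)/(n-i); psi=psi+psi_i
        if i<n-1: pass
E
# clean version
python3 - <<'E'
s=open('plan.py').read(); i=s.index('    for i in range(n):')
s=s[:i]+'''    dp,ds=(P-p)/n,(S-psi)/n
    for i in range(n):
        print('  tr',(down(psi).inv().apply(dp)/500).round(4).tolist(),'turnz',round(-ds/(np.pi/4),3)); p=p+dp; psi+=ds
'''
open('plan.py','w').write(s)
E
python3 plan.py 480,-1,130,-1.508 480,-1,47,-1.508
```

```text
now [182.6 518.4 195.3] psi -0.339 q1,q6 [ 1.517 -0.285] tilt [-0.001  0.     0.   ] F [-0.6 -0.9  0.2] w 85.4 t 0.2
  tr [0.2266, 0.1955, 0.0327] turnz 0.372
  tr [0.2733, 0.1219, 0.0327] turnz 0.372
  tr [0.2968, 0.038, 0.0327] turnz 0.372
  tr [0.2952, -0.0491, 0.0327] turnz 0.372
  tr [0.0, -0.0, 0.166] turnz -0.0
```

```bash

python3 -m inch '{"turn":[[0,0,0.372],[0,0,0.372],[0,0,0.372],[0,0,0.372],[0,0,0.372]],"translation":[[0.2266,0.1955,0.0327],[0.2266,0.1955,0.0327],[0.2266,0.1955,0.0327],[0.2266,0.1955,0.0327],[0.2266,0.1955,0.0327]],"grip":[0.7,0.7,0.7,0.7,0.7]}'
python3 -m inch '{"turn":[[0,0,0.372],[0,0,0.372],[0,0,0.372],[0,0,0.372],[0,0,0.372]],"translation":[[0.2733,0.1219,0.0327],[0.2733,0.1219,0.0327],[0.2733,0.1219,0.0327],[0.2733,0.1219,0.0327],[0.2733,0.1219,0.0327]],"grip":[0.7,0.7,0.7,0.7,0.7]}'
python3 -m inch '{"turn":[[0,0,0.372],[0,0,0.372],[0,0,0.372],[0,0,0.372],[0,0,0.372]],"translation":[[0.2968,0.038,0.0327],[0.2968,0.038,0.0327],[0.2968,0.038,0.0327],[0.2968,0.038,0.0327],[0.2968,0.038,0.0327]],"grip":[0.7,0.7,0.7,0.7,0.7]}'
python3 -m inch '{"turn":[[0,0,0.372],[0,0,0.372],[0,0,0.372],[0,0,0.372],[0,0,0.372]],"translation":[[0.2952,-0.0491,0.0327],[0.2952,-0.0491,0.0327],[0.2952,-0.0491,0.0327],[0.2952,-0.0491,0.0327],[0.2952,-0.0491,0.0327]],"grip":[0.7,0.7,0.7,0.7,0.7]}'
python3 plan.py 480,-1,60,-1.508 480,-1,47,-1.508
```

```text
time_s: 0.62
eef_pos: [258.4, 384.9, 179.4]
tcp_rot: [0.001, 0.95, -0.312, 0.0]
force: [-0.2, 0.1, -0.5]
gripper_width: 59.6
gripper_force: 0.0
time_s: 1.03
eef_pos: [332.4, 255.6, 162.7]
tcp_rot: [0.001, 0.895, -0.447, 0.0]
force: [0.9, -0.6, -0.2]
gripper_width: 60.0
gripper_force: 0.0
time_s: 1.45
eef_pos: [406.9, 126.4, 146.1]
tcp_rot: [0.001, 0.82, -0.572, -0.0]
force: [0.0, -0.7, 0.8]
gripper_width: 60.0
gripper_force: 0.0
time_s: 1.87
eef_pos: [481.6, -3.1, 129.4]
tcp_rot: [0.001, 0.728, -0.686, -0.0]
force: [0.2, -0.5, 0.1]
gripper_width: 59.6
gripper_force: 0.0
now [481.6  -3.1 129.4] psi -1.511 q1,q6 [ 0.32  -0.261] tilt [-0.002  0.001  0.   ] F [ 0.2 -0.5  0.1] w 59.6 t 1.87
  tr [-0.0045, 0.003, 0.1387] turnz -0.004
  tr [0.0, -0.0, 0.026] turnz -0.0
```

```bash

python3 -m inch '{"turn":[[0,0,0],[0,0,0],[0,0,0],[0,0,0],[0,0,0]],"translation":[[-0.0045,0.003,0.06],[-0.0045,0.003,0.12],[-0.0045,0.003,0.145],[-0.0045,0.003,0.16],[-0.0045,0.003,0.166]],"grip":[0.55,0.55,0.55,0.55,0.55]}'
python3 -m inch '{"turn":[[0,0,0],[0,0,0],[0,0,0],[0,0,0],[0,0,0]],"translation":[[0,0,0],[0,0,0],[0,0,0],[0,0,0],[0,0,0]],"grip":[0.3,0.1,0,0,0]}' 50
python3 -m inch '{"turn":[[0,0,0],[0,0,0],[0,0,0],[0,0,0],[0,0,0]],"translation":[[0,0,0],[0,0,0],[0,0,0],[0,0,0],[0,0,0]],"grip":[0,0,0,0,0]}' 50
```

```text
time_s: 2.28
eef_pos: [478.2, 2.3, 46.6]
tcp_rot: [0.001, 0.729, -0.684, -0.0]
force: [0.3, 0.3, 0.5]
gripper_width: 46.9
gripper_force: 0.0
time_s: 2.7
eef_pos: [479.2, 1.7, 48.2]
tcp_rot: [-0.001, 0.729, -0.684, 0.0]
force: [-0.7, 0.5, 1.3]
gripper_width: -0.1
gripper_force: 0.0
time_s: 3.12
eef_pos: [478.7, 1.6, 47.5]
tcp_rot: [0.0, 0.729, -0.684, -0.0]
force: [0.3, 0.4, -0.1]
gripper_width: 0.3
gripper_force: 0.0
```

```bash
python3 - <<'E'
from h import *
a=cam('top')['color'][140:240,310:410]; b=cam('side')['color'][200:300,290:410]
f=lambda i,k:cv2.resize(i,(400,int(400*i.shape[0]/i.shape[1])),interpolation=cv2.INTER_CUBIC)[:333]
cv2.imwrite('pics/g1.png',np.hstack([f(a,4),f(b,4)])[:,:,::-1])
E
```

```text
(no output)
```

View pics/g1.png

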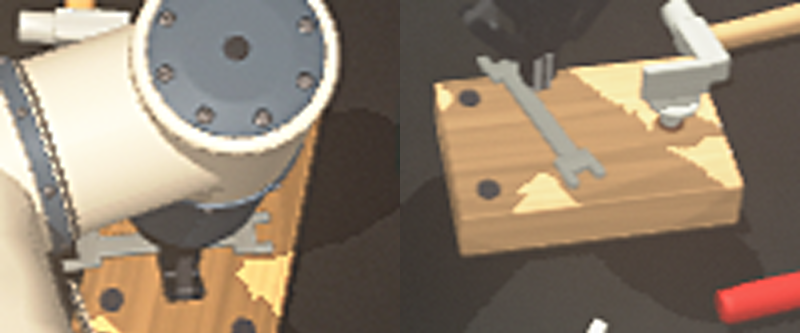

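```bash
python3 - <<'E'
from h import *
t=cam('top');s=cam('side');P=env.read_state()['eef_pos'];print(P)
a,b=proj(t,P)[0],proj(s,P)[0]
print(a,b,'crop',(a-[310,140])*4,(b-[290,200])*400/120)
for p in ([478.7,1.6,100],): print((proj(t,p)[0]-[310,140])*4)
for z in (45,53): print(z,'side pts of spanner mid', onz(s,290+540*.3,200+118*.3,z).round(1),'fingertip',onz(s,290+540*.3,200+88*.3,z).round(1))
# top picture: tips of spanner now, crop (75,262),(262,232)
for q in ((75,262),(262,232)): print(onz(t,310+q[0]/4,140+q[1]/4,53).round(1))
E
```

```text
[478.63754248   1.55241759  47.45711617]
[350.62002149 200.70719425] [330.17146831 234.07686   ] crop [162.48008594 242.82877698] [133.90489437 113.58953333]
[167.63502743 228.6286032 ]
45 side pts of spanner mid [ 780.8 -123.1   45. ] fingertip [801.3 -94.2  45. ]
53 side pts of spanner mid [ 774.6 -129.1   53. ] fingertip [ 794.9 -100.4   53. ]
[463.8  67.1  53. ]
[485.  -72.3  53. ]
```

```bash
python3 - <<'E'
from h import *
t=cam('top');s=cam('side')
T=lambda x,y:(310+x/4,140+y/4)
S=lambda x,y:(290+(x-400)*.3,200+y*.3)
for a,b in [((182,298),(540,88)),((182,298),(537,85)),((182,250),(540,55))]: print(tri(t,T(*a),s,S(*b)))
for z in (45,53,60): print(z,onz(s,*S(540,118),z).round(1),onz(s,*S(540,88),z).round(1),onz(t,*T(182,298),z).round(1))
cv2.imwrite('pics/g2.png',cv2.resize(s['color'][100:260,250:410],(640,640),interpolation=cv2.INTER_CUBIC)[:600,:,::-1])
E
```

```text
(array([451.36747387, -14.15471809,  93.96265255]), np.float64(44.74370490350221))
(array([449.97983392, -13.55912082,  97.32285637]), np.float64(42.94729505601584))
(array([467.64130044,  -8.61270715, 121.21316862]), np.float64(17.349265270503953))
45 [482.2  -2.6  45. ] [496.1  28.7  45. ] [437.2 -12.1  45. ]
53 [478.8  -9.7  53. ] [492.5  21.3  53. ] [436.  -11.4  53. ]
60 [475.8 -15.9  60. ] [489.4  14.8  60. ] [434.9 -10.8  60. ]
```

View pics/g2.png

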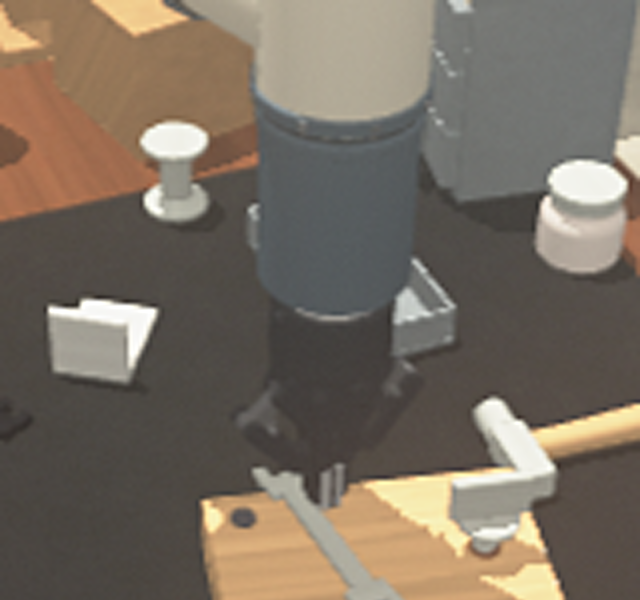

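```bash

python3 -m inch '{"turn":[[0,0,0],[0,0,0],[0,0,0],[0,0,0],[0,0,0]],"translation":[[0,0,-0.06],[0,0.03,-0.06],[0,0.06,-0.06],[0,0.06,-0.03],[0,0.06,-0.001]],"grip":[0,0,0,0,0]}'
python3 -m inch '{"turn":[[0,0,0],[0,0,0],[0,0,0],[0,0,0],[0,0,0]],"translation":[[0,0,0],[0,0,0.001],[0,0,0.002],[0,0,0.003],[0,0,0.004]],"grip":[0,0,0,0,0]}'
python3 -m inch '{"turn":[[0,0,0],[0,0,0],[0,0,0],[0,0,0],[0,0,0]],"translation":[[0,0,0.001],[0,0,0.002],[0,0,0.003],[0,0,0.004],[0,0,0.005]],"grip":[0,0,0,0,0]}'
python3 - <<'E'
from h import *
s=cam('side'); print(env.read_state()['eef_pos'],proj(s,env.read_state()['eef_pos']))
cv2.imwrite('pics/g3.png',cv2.resize(s['color'][190:270,290:390],(800,640),interpolation=cv2.INTER_CUBIC)[:600,:,::-1])
E
```

```text
time_s: 3.83
eef_pos: [449.0, -0.1, 48.6]
tcp_rot: [-0.001, 0.729, -0.684, 0.001]
force: [0.8, -0.5, -1.0]
gripper_width: -0.0
gripper_force: 0.0
time_s: 4.25
eef_pos: [449.3, -0.2, 46.6]
tcp_rot: [-0.0, 0.729, -0.684, 0.0]
force: [0.3, -0.1, 0.3]
gripper_width: -0.0
gripper_force: 0.0
time_s: 4.67
eef_pos: [448.7, -0.3, 43.5]
tcp_rot: [-0.0, 0.729, -0.684, 0.0]
force: [0.1, 0.5, -0.4]
gripper_width: 0.0
gripper_force: 0.0
[ 4.48615028e+02 -3.38705268e-01  4.33362748e+01] [[320.01131106 238.68063364]]
```

View pics/g3.png

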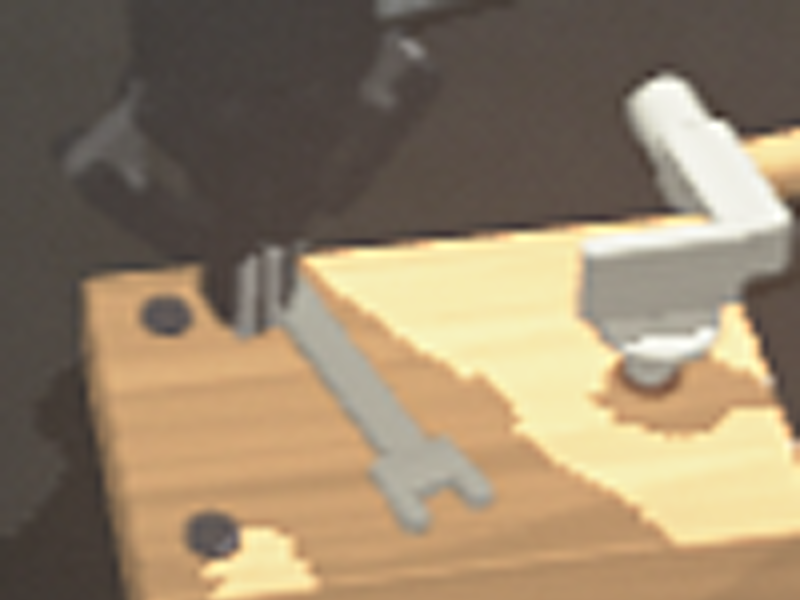

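The shut fingertips appear about 7 px higher than the reported TCP projects, and there is no contact at z 43.5. I'll probe down gently for the board to find the real tip height.

```bash

python3 -m inch '{"turn":[[0,0,0],[0,0,0],[0,0,0],[0,0,0],[0,0,0]],"translation":[[0,0,0.003],[0,0,0.006],[0,0,0.009],[0,0,0.012],[0,0,0.015]],"grip":[0,0,0,0,0]}' | egrep 'eef|force: \['
python3 -m inch '{"turn":[[0,0,0],[0,0,0],[0,0,0],[0,0,0],[0,0,0]],"translation":[[0,0,0.002],[0,0,0.004],[0,0,0.006],[0,0,0.008],[0,0,0.01]],"grip":[0,0,0,0,0]}'| egrep 'eef|force: \['
```

```text
eef_pos: [448.7, -0.3, 35.8]
force: [-0.4, -0.1, -0.7]
eef_pos: [448.8, -0.3, 30.9]
force: [-0.5, -0.4, 1.3]
```

```bash

python3 -m inch '{"turn":[[0,0,0],[0,0,0],[0,0,0],[0,0,0],[0,0,0]],"translation":[[0,0,0.002],[0,0,0.004],[0,0,0.006],[0,0,0.008],[0,0,0.01]],"grip":[0,0,0,0,0]}' | egrep 'eef|force: \['
python3 -m inch '{"turn":[[0,0,0],[0,0,0],[0,0,0],[0,0,0],[0,0,0]],"translation":[[0,0,0.001],[0,0,0.002],[0,0,0.003],[0,0,0.004],[0,0,0.004]],"grip":[0,0,0,0,0]}'| egrep 'eef|force: \['
```

```text
eef_pos: [448.7, -0.3, 25.9]
force: [-0.1, 0.8, -0.8]
eef_pos: [448.6, -0.3, 23.9]
force: [1.0, 0.5, 0.6]
```

```bash

python3 -m inch '{"turn":[[0,0,0],[0,0,0],[0,0,0],[0,0,0],[0,0,0]],"translation":[[0,0,0.001],[0,0,0.002],[0,0,0.003],[0,0,0.004],[0,0,0.004]],"grip":[0,0,0,0,0]}' | egrep 'eef|force: \['
python3 -m inch '{"turn":[[0,0,0],[0,0,0],[0,0,0],[0,0,0],[0,0,0]],"translation":[[0,0,0.001],[0,0,0.002],[0,0,0.003],[0,0,0.003],[0,0,0.003]],"grip":[0,0,0,0,0]}'| egrep 'eef|force: \['
python3 - <<'E'
from h import *
s=cam('side'); P=env.read_state()['eef_pos']; print(P,proj(s,P),proj(s,P+[0,0,25]))
t=cam('top')
cv2.imwrite('pics/g4.png',np.hstack([cv2.resize(s['color'][190:270,290:370],(400,400),interpolation=cv2.INTER_CUBIC),cv2.resize(t['color'][150:250,310:410],(400,400),interpolation=cv2.INTER_CUBIC)])[:,:,::-1])
E
```

```text
eef_pos: [448.6, -0.3, 21.8]
force: [-0.2, 0.4, -0.3]
eef_pos: [448.7, -0.3, 20.5]
force: [0.4, -0.3, 0.6]
[ 4.48717501e+02 -3.32252436e-01  2.04856098e+01] [[319.92191363 244.6422066 ]] [[320.05799161 238.09888161]]
```

View pics/g4.png

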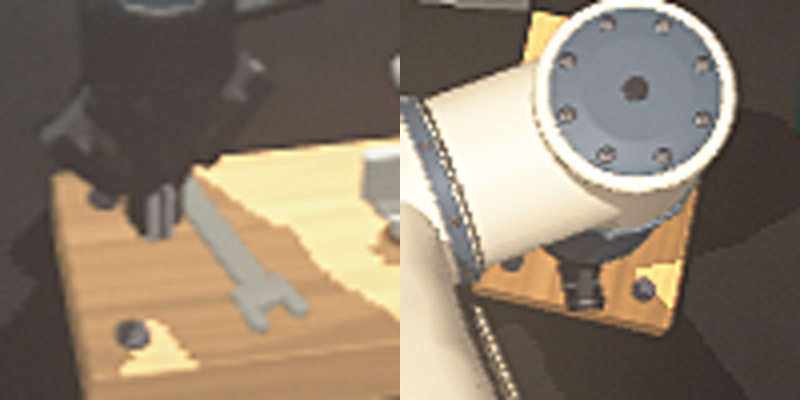

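Tip is now seen at side pixel about (322,238), i.e. real z of about 45, nearly on the board. I'll probe the last few mm.

```bash

for i in 1; do python3 -m inch '{"turn":[[0,0,0],[0,0,0],[0,0,0],[0,0,0],[0,0,0]],"translation":[[0,0,0.001],[0,0,0.002],[0,0,0.003],[0,0,0.004],[0,0,0.004]],"grip":[0,0,0,0,0]}' | egrep 'eef|force: \['; done
python3 -m inch '{"turn":[[0,0,0],[0,0,0],[0,0,0],[0,0,0],[0,0,0]],"translation":[[0,0,0.001],[0,0,0.002],[0,0,0.002],[0,0,0.003],[0,0,0.003]],"grip":[0,0,0,0,0]}' | egrep 'eef|force: \['
python3 - <<'E'
from h import *
t=cam('top')
# reported arm flange: where is the vertical tool axis seen? solve z along tool axis that fits the pixel
P=env.read_state()['eef_pos']
for z in (150,200,250,300,350): print(z,proj(t,[P[0],P[1],z])[0].round(1),onz(t,368.75,172.5,z).round(1))
E
```

```text
eef_pos: [448.6, -0.4, 18.3]
force: [-0.4, 0.4, -0.0]
eef_pos: [448.7, -0.3, 16.9]
force: [0.6, -0.1, -0.6]
150 [354.3 204.3] [537.2 -42.5 150. ]
200 [355.8 200.8] [523.6 -36.2 200. ]
250 [357.6 196.9] [510.  -29.8 250. ]
300 [359.5 192.5] [496.3 -23.4 300. ]
350 [361.6 187.6] [482.7 -17.  350. ]
```

```bash

python3 -m inch '{"turn":[[0,0,0],[0,0,0],[0,0,0],[0,0,0],[0,0,0]],"translation":[[0,0,0.001],[0,0,0.002],[0,0,0.002],[0,0,0.003],[0,0,0.003]],"grip":[0,0,0,0,0]}' | egrep 'eef|force: \['
python3 -m inch '{"turn":[[0,0,0],[0,0,0],[0,0,0],[0,0,0],[0,0,0]],"translation":[[0,0,0.001],[0,0,0.002],[0,0,0.002],[0,0,0.003],[0,0,0.003]],"grip":[0,0,0,0,0]}' | egrep 'eef|force: \['
python3 -m inch '{"turn":[[0,0,0],[0,0,0],[0,0,0],[0,0,0],[0,0,0]],"translation":[[0,0,0.001],[0,0,0.002],[0,0,0.002],[0,0,0.003],[0,0,0.003]],"grip":[0,0,0,0,0]}' | egrep 'eef|force: \['
python3 - <<'E'
from h import *
s=cam('side')['color'][190:270,290:370].astype(int)
np.save('s.npy',s)
E
```

```text
eef_pos: [448.7, -0.3, 15.4]
force: [0.4, -0.1, 0.4]
eef_pos: [448.6, -0.3, 13.9]
force: [-0.9, -0.1, -0.6]
eef_pos: [448.7, -0.3, 12.4]
force: [0.5, 0.0, -0.1]
```

```bash
cat > tip.py <<'E'
from h import *
s=cam('side'); P=env.read_state()['eef_pos']; print(P.round(1),proj(s,P)[0].round(1))
hsv=cv2.cvtColor(s['color'],cv2.COLOR_RGB2HSV)
for v in range(214,252): print(v,' '.join('%3d'%x for x in s['color'][v,310:340,0]))
E
python3 tip.py
```

```text
[ 4.487e+02 -3.000e-01  1.250e+01] [319.9 246.7]
214  72  72  71  72  74  73  73  77  78  75  76  75  76  76  77  78  77  77  76  77  77  78  79  81  81  82  81  82  80  80
215  70  73  73  72  74  74  74  75  77  75  75  74  76  75  75  77  76  78  76  77  78  79  80  81  81  82  80  81  81  80
216  72  72  73  73  72  74  73  73  75  75  75  75  76  77  77  77  76  77  78  78  78  80  81  83  80  81  80  79  79  83
217  71  70  72  73  75  72  74  75  73  74  76  75  75  79  77  76  77  79  77  80  77  82  87  85  82  82  82  81  80  88
218  77  72  73  73  73  75  73  73  76  74  73  77  76  77  77  75  77  79  79  79  81  86  87  83  81  80  80  81  87  88
219  83  79  74  72  73  73  74  73  74  76  76  77  76  76  77  77  78  79  79  79  79  85  85  81  80  80  77  81  85  86
220  83  84  82  75  72  73  73  74  76  75  77  77  76  76  78  77  78  78  80  80  82  82  82  81  77  74  71  94 107 136
221  81  82  84  77  72  74  74  74  74  77  76  76  74  78  78  77  78  78  77  80  81  81  81  79  71 144 254 255 255 255
222  77  82  85  79  73  73  75  77  76  76  77  76  80  79
[... 2960 characters left out ...]
 207 206 206 206 205 205 207 207 209 210 209 212 213 212 214 214 188 160 165 175
247 207 206 205 205 203 205 204 205 206 207 209 209 211 212 214 213 214 213 214 212 212 212 212 211 210 212 199 182 175 176
248 207 208 208 210 211 212 213 213 213 213 212 213 212 212 210 210 210 210 209 208 207 206 204 204 203 194 181 178 177 177
249 213 212 212 212 212 211 211 211 209 210 208 205 205 204 203 201 200 196 195 195 194 191 191 192 191 182 158 167 181 182
250 211 209 207 207 205 203 202 198 197 196 194 192 191 191 190 190 189 187 187 186 188 188 190 191 192 192 176 162 175 182
251 196 195 193 193 193 191 190 189 189 188 187 189 189 190 191 192 193 194 195 197 198 198 199 201 203 204 204 181 170 177
```

```bash

python3 -m inch '{"turn":[[0,0,0],[0,0,0],[0,0,0],[0,0,0],[0,0,0]],"translation":[[0,0,0.002],[0,0,0.003],[0,0,0.004],[0,0,0.004],[0,0,0.004]],"grip":[0,0,0,0,0]}' | egrep 'eef|force: \['
python3 -m inch '{"turn":[[0,0,0],[0,0,0],[0,0,0],[0,0,0],[0,0,0]],"translation":[[0,0,0.002],[0,0,0.003],[0,0,0.004],[0,0,0.004],[0,0,0.004]],"grip":[0,0,0,0,0]}' | egrep 'eef|force: \['
python3 -m inch '{"turn":[[0,0,0],[0,0,0],[0,0,0],[0,0,0],[0,0,0]],"translation":[[0,0,0.002],[0,0,0.003],[0,0,0.004],[0,0,0.004],[0,0,0.004]],"grip":[0,0,0,0,0]}' | egrep 'eef|force: \['
python3 - <<'E'
from h import *
s=cam('side'); P=env.read_state()['eef_pos']; print(P.round(1),proj(s,P)[0].round(1))
for v in range(234,250): print(v,' '.join('%3d'%x for x in s['color'][v,312:330,0]))
E
```

```text
eef_pos: [448.7, -0.3, 10.5]
force: [0.2, 0.3, -0.0]
eef_pos: [449.0, -0.3, 9.7]
force: [-4.2, 0.6, 10.7]
eef_pos: [449.1, -0.3, 9.5]
force: [-12.9, 1.9, 30.8]
[ 4.491e+02 -3.000e-01  9.600e+00] [320.  247.4]
234 212 218 195 126  71  74  74 103 140 139  97 126 133  87 148 175 159 166
235 217 221 184 108  70  73  74 105 141 139 102 130 128  83 150 209 195 163
236 220 222 223 154  67  75  76 106 141 138 103 132 128  95 172 211 204 174
237 219 219 223 176  96  71  73 105 140 138 103 128 124 111 178 206 205 193
238 200 201 201 199 156  92  68 104 140 138 102 126 159 187 206 209 211 211
239 203 202 204 208 207 142  63  99 139 136 100 125 176 204 210 208 208 212
240 208 208 209 210 212 182 159 145 142 131 116 160 201 211 211 210 211 211
241 208 207 207 208 210 208 207 192 169 185 200 203 207 207 206 207 206 205
242 205 205 205 204 205 205 205 203 200 203 208 207 206 204 205 205 205 205
243 205 204 204 205 206 206 205 204 205 206 207 208 208 209 210 210 210 209
244 207 207 208 208 208 210 210 212 212 213 213 212 210 211 213 212 213 213
245 210 210 211 212 213 213 212 212 213 213 213 212 212 211 212 211 209 209
246 212 210 211 210 210 210 208 208 210 207 206 205 205 205 207 207 208 209
247 206 205 204 205 205 205 206 207 209 209 211 212 212 212 213 214 213 214
248 209 210 210 212 213 214 214 213 213 212 212 211 211 211 210 210 209 208
249 212 213 211 211 210 210 211 209 207 206 205 205 202 201 200 197 195 194
```

Contact comes at reported z of about 10, so the tips are really about 35 mm higher than reported. I'll lift off and work out the xy offset too.

```bash

python3 - <<'E'
from h import *
s=cam('side'); print('near bottom edge of pads on board top',onz(s,320.8,240.2,45).round(1), 'left',onz(s,318.2,240.2,45).round(1),'right',onz(s,323.6,239.5,45).round(1))
st=env.read_state(); print(st['joints'].round(3),st['moment'].round(2),st['force'].round(1))
E
python3 -m inch '{"turn":[[0,0,0],[0,0,0],[0,0,0],[0,0,0],[0,0,0]],"translation":[[0,0,-0.02],[0,0,-0.02],[0,0,-0.04],[0,0,-0.06],[0,0,-0.06]],"grip":[0,0,0,0,0]}' | egrep 'eef|force: \['
```

```text
near bottom edge of pads on board top [447.7  -7.7  45. ] left [441.4  -5.1  45. ] right [455.6  -8.1  45. ]
[ 0.351  0.209 -0.466  0.001 -0.894 -0.287] [ 1.02  4.5  -0.01] [-12.7   3.3  30.8]
eef_pos: [449.9, -0.1, 37.7]
force: [0.0, 0.8, 0.2]
```

```bash
python3 plan.py 479,-1,38,-1.508 479,-1,10.5,-1.508
```

```text
now [ 4.499e+02 -1.000e-01  3.770e+01] psi -1.507 q1,q6 [ 0.351 -0.287] tilt [ 0.003 -0.     0.   ] F [0.  0.8 0.2] w -0.2 t 11.32
  tr [0.0054, -0.0579, -0.0005] turnz 0.001
  tr [0.0, -0.0, 0.055] turnz -0.0
```

```bash

python3 -m inch '{"turn":[[0,0,0],[0,0,0],[0,0,0],[0,0,0],[0,0,0]],"translation":[[0.003,-0.03,0],[0.0054,-0.0579,0],[0.0054,-0.0579,0],[0.0054,-0.0579,0],[0.0054,-0.0579,0]],"grip":[0.55,0.55,0.55,0.55,0.55]}' | egrep 'eef|force: \[|width'
python3 -m inch '{"turn":[[0,0,0],[0,0,0],[0,0,0],[0,0,0],[0,0,0]],"translation":[[0,0,0.02],[0,0,0.035],[0,0,0.045],[0,0,0.053],[0,0,0.055]],"grip":[0.55,0.55,0.55,0.55,0.55]}' | egrep 'eef|force: \[|width'
python3 -m inch '{"turn":[[0,0,0],[0,0,0],[0,0,0],[0,0,0],[0,0,0]],"translation":[[0,0,0],[0,0,0],[0,0,0],[0,0,0],[0,0,0]],"grip":[0.3,0.15,0,0,0]}' 50
python3 -m inch '{"turn":[[0,0,0],[0,0,0],[0,0,0],[0,0,0],[0,0,0]],"translation":[[0,0,0],[0,0,0],[0,0,-0.04],[0,0,-0.08],[0,0,-0.12]],"grip":[0,0,0,0,0]}' 60
```

```text
eef_pos: [476.9, -1.3, 35.7]
force: [0.6, -0.2, -0.5]
gripper_width: 46.8
eef_pos: [477.0, -1.3, 8.2]
force: [-0.1, 1.1, -0.5]
gripper_width: 46.9
time_s: 12.57
eef_pos: [478.6, -1.2, 10.1]
tcp_rot: [-0.001, 0.729, -0.684, 0.001]
force: [-0.9, 0.9, 5.8]
gripper_width: 14.2
gripper_force: 50.4
time_s: 12.98
eef_pos: [477.2, -1.3, 69.5]
tcp_rot: [0.0, 0.729, -0.684, -0.0]
force: [0.3, 0.5, -2.0]
gripper_width: 14.0
gripper_force: 58.9
```

```bash
python3 plan.py 628,294,55,-1.571 628,294,-29,-1.571
```

```text
now [477.2  -1.3  69.5] psi -1.508 q1,q6 [ 0.327 -0.263] tilt [-0.001  0.     0.   ] F [ 0.3  0.5 -2. ] w 14.0 t 12.98
  tr [-0.2852, -0.1692, 0.0145] turnz 0.04
  tr [-0.2904, -0.16, 0.0145] turnz 0.04
  tr [-0.0, -0.0, 0.168] turnz 0.0
```

```bash

python3 -m inch '{"turn":[[0,0,0.04],[0,0,0.04],[0,0,0.04],[0,0,0.04],[0,0,0.04]],"translation":[[-0.05,-0.03,0],[-0.12,-0.07,0],[-0.19,-0.11,0],[-0.25,-0.145,0],[-0.2852,-0.1692,0]],"grip":[0,0,0,0,0]}' | egrep 'eef|force: \[|width'
python3 -m inch '{"turn":[[0,0,0.04],[0,0,0.04],[0,0,0.04],[0,0,0.04],[0,0,0.04]],"translation":[[-0.07,-0.04,0],[-0.14,-0.08,0],[-0.21,-0.12,0],[-0.27,-0.15,0],[-0.2904,-0.16,0]],"grip":[0,0,0,0,0]}' | egrep 'eef|force: \[|width'
python3 plan.py 628,294,0,-1.571 628,294,-27,-1.571
python3 - <<'E'
from h import *
t=cam('top');s=cam('side')
cv2.imwrite('pics/t5.png',t['color'][:,:,::-1]);cv2.imwrite('pics/s5.png',s['color'][:,:,::-1])
E
```

```text
eef_pos: [554.1, 149.6, 68.7]
force: [0.3, -0.9, -1.5]
gripper_width: 14.0
eef_pos: [629.2, 298.2, 67.3]
force: [0.2, -0.7, -2.4]
gripper_width: 14.3
now [629.2 298.2  67.3] psi -1.568 q1,q6 [ 0.666 -0.663] tilt [-0.001 -0.    -0.   ] F [ 0.2 -0.7 -2.4] w 14.3 t 13.82
  tr [0.0084, 0.0024, 0.1346] turnz 0.004
  tr [-0.0, -0.0, 0.054] turnz -0.0
```

```bash

python3 -m inch '{"turn":[[0,0,0],[0,0,0],[0,0,0],[0,0,0],[0,0,0]],"translation":[[0.0084,0.0024,0.04],[0.0084,0.0024,0.08],[0.0084,0.0024,0.11],[0.0084,0.0024,0.13],[0.0084,0.0024,0.134]],"grip":[0,0,0,0,0]}' | egrep 'eef|force: \[|width'
python3 -m inch '{"turn":[[0,0,0],[0,0,0],[0,0,0],[0,0,0],[0,0,0]],"translation":[[0,0,0.015],[0,0,0.03],[0,0,0.043],[0,0,0.05],[0,0,0.054]],"grip":[0,0,0,0,0]}' | egrep 'eef|force: \[|width'
python3 -m inch '{"turn":[[0,0,0],[0,0,0],[0,0,0],[0,0,0],[0,0,0]],"translation":[[0,0,0.001],[0,0,0.002],[0,0,0.003],[0,0,0.004],[0,0,0.004]],"grip":[0,0,0,0,0]}' | egrep 'eef|force: \[|width'
```

```text
eef_pos: [625.7, 288.5, -0.4]
force: [-0.0, -0.8, -2.1]
gripper_width: 13.6
eef_pos: [627.1, 289.8, -25.6]
force: [-0.5, -0.2, -1.7]
gripper_width: 13.7
eef_pos: [627.4, 290.0, -26.8]
force: [0.7, -0.6, -1.7]
gripper_width: 13.9
```

```bash

python3 -m inch '{"turn":[[0,0,0],[0,0,0],[0,0,0],[0,0,0],[0,0,0]],"translation":[[0,0,0.001],[0,0,0.002],[0,0,0.003],[0,0,0.004],[0,0,0.005]],"grip":[0,0,0,0,0]}' | egrep 'eef|force: \[|width'
python3 -m inch '{"turn":[[0,0,0],[0,0,0],[0,0,0],[0,0,0],[0,0,0]],"translation":[[0,0,0.001],[0,0,0.002],[0,0,0.003],[0,0,0.004],[0,0,0.004]],"grip":[0,0,0,0,0]}' | egrep 'eef|force: \[|width'
```

```text
eef_pos: [627.3, 289.9, -29.6]
force: [0.4, -0.9, -1.7]
gripper_width: 14.2
eef_pos: [627.3, 290.0, -30.8]
force: [-3.2, -0.6, 4.0]
gripper_width: 13.9
```

```bash

python3 -m inch '{"turn":[[0,0,0],[0,0,0],[0,0,0],[0,0,0],[0,0,0]],"translation":[[0,0,0],[0,0,0],[0,0,0],[0,0,-0.08],[0,0,-0.16]],"grip":[0.4,0.4,0.4,0.4,0.4]}' | egrep 'eef|force: \[|width'
python3 -m inch '{"turn":[[0,0,0],[0,0,0],[0,0,0],[0,0,0],[0,0,0]],"translation":[[0,0,-0.08],[0,0,-0.13],[0,0,-0.13],[0,0,-0.13],[0,0,-0.13]],"grip":[0.4,0.4,0.4,0.4,0.4]}' | egrep 'eef|force: \[|width'
python3 plan.py 405,-238,95,-2.479 405,-238,3,-2.479
```

```text
eef_pos: [625.4, 288.7, 46.1]
force: [1.4, 0.6, 0.4]
gripper_width: 34.0
eef_pos: [626.9, 289.9, 112.8]
force: [0.1, 0.7, -0.9]
gripper_width: 33.9
now [626.9 289.9 112.8] psi -1.57 q1,q6 [ 0.658 -0.658] tilt [-0.001  0.     0.   ] F [ 0.1  0.7 -0.9] w 33.9 t 16.83
  tr [0.3519, 0.1481, 0.0118] turnz 0.386
  tr [0.3801, 0.0364, 0.0118] turnz 0.386
  tr [0.3736, -0.0786, 0.0118] turnz 0.386
  tr [0.0, -0.0, 0.184] turnz -0.0
```

```bash

python3 -m inch '{"turn":[[0,0,0.386],[0,0,0.386],[0,0,0.386],[0,0,0.386],[0,0,0.386]],"translation":[[0.07,0.03,0],[0.15,0.06,0],[0.22,0.09,0],[0.29,0.12,0],[0.3519,0.1481,0.0118]],"grip":[0.5,0.5,0.5,0.5,0.5]}' | egrep 'eef|force: \[|width'
python3 -m inch '{"turn":[[0,0,0.386],[0,0,0.386],[0,0,0.386],[0,0,0.386],[0,0,0.386]],"translation":[[0.3801,0.0364,0.0118],[0.3801,0.0364,0.0118],[0.3801,0.0364,0.0118],[0.3801,0.0364,0.0118],[0.3801,0.0364,0.0118]],"grip":[0.5,0.5,0.5,0.5,0.5]}' | egrep 'eef|force: \[|width'
python3 -m inch '{"turn":[[0,0,0.386],[0,0,0.386],[0,0,0.386],[0,0,0.386],[0,0,0.386]],"translation":[[0.0834,-0.017,0],[0.16,-0.034,0],[0.24,-0.051,0.01],[0.31,-0.065,0.0118],[0.3736,-0.0786,0.0118]],"grip":[0.5,0.5,0.5,0.5,0.5]}' | egrep 'eef|force: \[|width'
python3 plan.py 405,-238,60,-2.479 405,-238,3,-2.479
python3 - <<'E'
from h import *
t=cam('top');s=cam('side')
cv2.imwrite('pics/t6.png',t['color'][:,:,::-1]);cv2.imwrite('pics/s6.png',s['color'][:,:,::-1])
# spanner in tray: bright mask
for n,c,(r0,r1,c0,c1) in (('top',t,(140,172,224,284)),):
    im=c['color'][r0:r1,c0:c1].astype(int); b=cv2.imread('pics/top0.png')[r0:r1,c0:c1,::-1].astype(int)
    m=(abs(im-b).sum(2)>60).astype(np.uint8); ys,xs=np.nonzero(m)
    if len(xs)>5: print(n,len(xs),cv2.minAreaRect(np.c_[xs+c0,ys+r0].astype(np.float32)), onz(c,xs.min()+c0,ys[xs.argmin()]+r0,12).round(0),onz(c,xs.max()+c0,ys[xs.argmax()]+r0,12).round(0))
# leg in side view: white mask bracket, extremes
im=s['color'].astype(int); 
E
```

```text
eef_pos: [552.1, 111.8, 107.0]
force: [0.8, -0.3, 0.6]
gripper_width: 42.9
eef_pos: [476.1, -64.9, 100.2]
force: [-0.1, 0.6, -0.1]
gripper_width: 42.8
eef_pos: [402.7, -239.3, 94.1]
force: [1.1, 0.6, 1.0]
gripper_width: 42.8
now [ 402.7 -239.3   94.1] psi -2.481 q1,q6 [-0.201 -0.709] tilt [-0.003  0.002  0.   ] F [1.1 0.6 1. ] w 42.8 t 18.08
  tr [-0.0053, -0.0008, 0.0683] turnz -0.002
  tr [0.0, -0.0, 0.114] turnz -0.0
top 1389 ((253.5, 155.5), (31.0, 59.0), 90.0) [591. 393.  12.] [642. 209.  12.]
```

```bash

python3 -m inch '{"turn":[[0,0,0],[0,0,0],[0,0,0],[0,0,0],[0,0,0]],"translation":[[-0.0053,0,0.03],[-0.0053,0,0.06],[-0.0053,0,0.09],[-0.0053,0,0.11],[-0.0053,0,0.12]],"grip":[0.5,0.5,0.5,0.5,0.5]}' | egrep 'eef|force: \[|width'
python3 -m inch '{"turn":[[0,0,0],[0,0,0],[0,0,0],[0,0,0],[0,0,0]],"translation":[[0,0,0.02],[0,0,0.04],[0,0,0.052],[0,0,0.06],[0,0,0.062]],"grip":[0.5,0.5,0.5,0.5,0.5]}' | egrep 'eef|force: \[|width'
python3 -m inch '{"turn":[[0,0,0],[0,0,0],[0,0,0],[0,0,0],[0,0,0]],"translation":[[0,0,0],[0,0,0],[0,0,0],[0,0,0],[0,0,0]],"grip":[0.35,0.25,0.15,0.05,0]}' 40| egrep 'eef|force|width'
python3 -m inch '{"turn":[[0,0,0],[0,0,0],[0,0,0],[0,0,0],[0,0,0]],"translation":[[0,0,0],[0,0,0],[0,0,0],[0,0,0],[0,0,0]],"grip":[0,0,0,0,0]}' 80| egrep 'eef|force|width'
```

```text
eef_pos: [405.6, -235.4, 33.3]
force: [-0.6, 0.7, -0.8]
gripper_width: 43.1
eef_pos: [406.9, -236.1, 4.1]
force: [-0.0, 0.8, -0.4]
gripper_width: 42.4
eef_pos: [407.8, -236.4, 5.3]
force: [-0.5, 0.5, 2.1]
gripper_width: 7.7
gripper_force: 39.8
eef_pos: [407.9, -236.5, 5.4]
force: [-0.1, 1.7, 5.3]
gripper_width: 6.8
gripper_force: 78.7
```

```bash

python3 -m inch '{"turn":[[0,0,0],[0,0,0],[0,0,0],[0,0,0],[0,0,0]],"translation":[[0,0,-0.03],[0,0,-0.08],[0,0,-0.13],[0,0,-0.17],[0,0,-0.19]],"grip":[0,0,0,0,0]}' 80| egrep 'eef|force|width'
python3 plan.py 418.7,-3,95,-1.808
```

```text
eef_pos: [407.9, -236.6, 101.7]
force: [0.7, -0.2, -3.0]
gripper_width: 6.9
gripper_force: 78.3
now [ 407.9 -236.6  101.7] psi -2.48 q1,q6 [-0.192 -0.717] tilt [ 0.002 -0.001  0.   ] F [ 0.7 -0.2 -3. ] w 6.9 t 20.27
  tr [-0.152, 0.1777, 0.0067] turnz -0.428
  tr [-0.2021, 0.1176, 0.0067] turnz -0.428
```

```bash

python3 -m inch '{"turn":[[0,0,-0.1],[0,0,-0.2],[0,0,-0.3],[0,0,-0.4],[0,0,-0.428]],"translation":[[-0.03,0.04,0],[-0.07,0.08,0],[-0.1,0.12,0],[-0.13,0.15,0],[-0.152,0.1777,0]],"grip":[0,0,0,0,0]}' 80| egrep 'eef|force|width'
python3 -m inch '{"turn":[[0,0,-0.1],[0,0,-0.2],[0,0,-0.3],[0,0,-0.4],[0,0,-0.428]],"translation":[[-0.05,0.03,0],[-0.1,0.06,0],[-0.15,0.09,0],[-0.18,0.105,0],[-0.2021,0.1176,0]],"grip":[0,0,0,0,0]}' 80| egrep 'eef|force|width'
python3 -m inch '{"turn":[[0,0,0],[0,0,0],[0,0,0],[0,0,0],[0,0,0]],"translation":[[0,0,0],[0,0,0],[0,0,0],[0,0,0],[0,0,0]],"grip":[0,0,0,0,0]}' 80| egrep 'eef|force|width'
python3 plan.py 418.7,-3,60,-1.808
python3 - <<'E'
from h import *
t=cam('top');s=cam('side')
a=s['color'][195:285,285:415]; b=t['color'][120:240,220:400]
cv2.imwrite('pics/t7.png',t['color'][:,:,::-1]);cv2.imwrite('pics/s7.png',s['color'][:,:,::-1])
A=cv2.resize(a,(433,300),interpolation=cv2.INTER_CUBIC); A=cv2.resize(a,(800,554),interpolation=cv2.INTER_CUBIC)
cv2.imwrite('pics/v9.png',A[:,:,::-1])
E
```

```text
eef_pos: [411.9, -118.0, 99.0]
force: [0.8, 0.9, -2.8]
gripper_width: 7.0
gripper_force: 78.5
eef_pos: [417.2, -1.2, 99.0]
force: [0.3, 0.0, -3.2]
gripper_width: 6.8
gripper_force: 78.5
eef_pos: [417.8, -3.4, 99.6]
force: [0.8, 0.3, -2.4]
gripper_width: 6.9
gripper_force: 78.5
now [417.8  -3.4  99.6] psi -1.809 q1,q6 [ 0.37  -0.608] tilt [-0.  0.  0.] F [ 0.8  0.3 -2.4] w 6.9 t 21.52
  tr [-0.0012, -0.0016, 0.0792] turnz -0.001
```

View pics/v9.png

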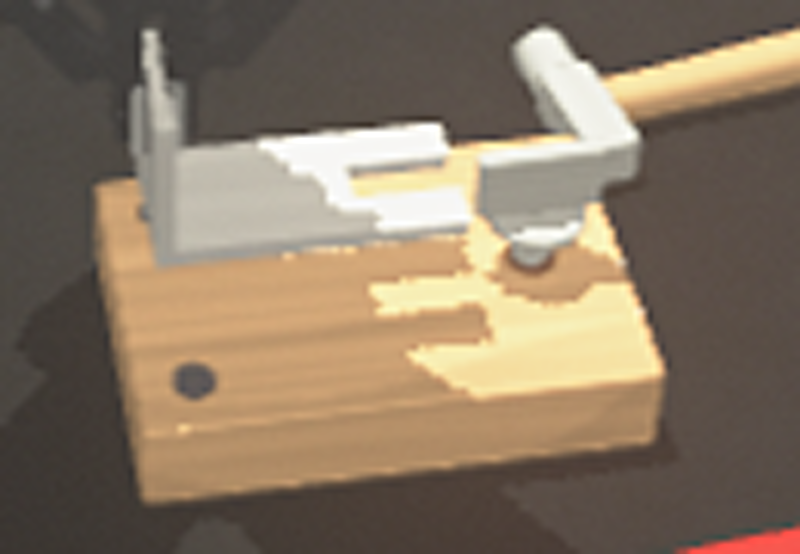

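The picture shows the held bracket above the board, with its slot facing the screw. The slot mouth corners are at about (446,156) and (463,188), the tips at (441,125) and (470,213), and the shank foot at (530,258).

```bash
cat > m2.py <<'E'
from h import *
s=cam('side');t=cam('top')
S=lambda x,y:(285+x/6.154,195+y/6.154)
u=np.array([np.cos(-.235),np.sin(-.235)]);v=np.array([-u[1],u[0]]); scr=np.array([574.5,-44])
def rep(n,p): d=p[:2]-scr; print(n,p.round(1),'along',round(d@u,1),'lat',round(d@v,1))
for n,q,z in [('slot+',(446,156),102),('slot-',(463,188),102),('tip+',(441,125),102),('tip-',(470,213),102),('foot bottom near edge a',(178,263),94),('b',(468,232),94),('shank foot',(530,265),45)]: rep(n,onz(s,*S(*q),z))
rep('tcp',env.read_state()['eef_pos'])
# board outline by colour in top0 & wing
im=cv2.imread('pics/top0.png'); hsv=cv2.cvtColor(im,cv2.COLOR_BGR2HSV)
m=cv2.inRange(hsv,(15,50,120),(32,255,255)); m[:150]=0; m[240:]=0; m[:,:320]=0; m[:,400:]=0
m=cv2.morphologyEx(m,cv2.MORPH_CLOSE,np.ones((9,9)))
c=max(cv2.findContours(m,0,1)[0],key=cv2.contourArea); r=cv2.minAreaRect(c); P=np.array([onz(t,*p,45) for p in cv2.boxPoints(r)]); print(r,P.round(1).tolist(),P.mean(0).round(1))
E
python3 m2.py
```

```text
slot+ [540.7 -28.2 102. ] along -36.6 lat 7.5
slot- [538.7 -48.1 102. ] along -33.9 lat -12.3
tip+ [547.2 -10.3 102. ] along -34.4 lat 26.4
tip- [534.7 -62.3 102. ] along -34.4 lat -27.1
foot bottom near edge a [416.1 -36.8  94. ] along -155.7 lat -29.8
b [533.2 -64.9  94. ] along -35.3 lat -30.0
shank foot [574.4 -50.4  45. ] along 1.4 lat -6.3
tcp [418.   -3.1  99.8] along -161.7 lat 3.4
((355.50933837890625, 192.08090209960938), (57.68293762207031, 72.56719207763672), 11.888657569885254) [[417.0, 94.1, 45.0], [636.5, 46.2, 45.0], [596.7, -125.7, 45.0], [380.0, -71.6, 45.0]] [507.5 -14.2  45. ]
```

```bash

python3 -m inch '{"turn":[[0,0,0],[0,0,0],[0,0,0],[0,0,0],[0,0,0]],"translation":[[-0.001,0,0.02],[-0.002,0,0.04],[-0.002,0,0.06],[-0.002,0,0.075],[-0.002,0,0.08]],"grip":[0,0,0,0,0]}' 80| egrep 'eef|force:|width'
python3 -m inch '{"turn":[[0,0,0],[0,0,0],[0,0,0],[0,0,0],[0,0,0]],"translation":[[0,0,0.003],[0,0,0.007],[0,0,0.011],[0,0,0.013],[0,0,0.014]],"grip":[0,0,0,0,0]}' 80| egrep 'eef|force:|width'
python3 plan.py 477.2,-16.2,52.5,-1.806 487,-18.5,52.5,-1.806
```

```text
eef_pos: [417.4, -2.0, 58.7]
force: [-0.3, -0.1, -2.6]
gripper_width: 6.9
gripper_force: 78.4
eef_pos: [418.4, -1.7, 52.9]
force: [0.2, -1.0, -3.9]
gripper_width: 7.2
gripper_force: 78.4
now [418.4  -1.7  52.9] psi -1.807 q1,q6 [ 0.374 -0.611] tilt [ 0. -0.  0.] F [ 0.2 -1.  -3.9] w 7.2 t 22.55
  tr [0.0006, -0.1211, 0.0007] turnz -0.002
  tr [-0.0001, -0.0201, -0.0] turnz -0.0
```

```bash

python3 -m inch '{"turn":[[0,0,0],[0,0,0],[0,0,0],[0,0,0],[0,0,0]],"translation":[[0,-0.025,0],[0,-0.05,0],[0,-0.075,0],[0,-0.1,0],[0,-0.12,0]],"grip":[0,0,0,0,0]}' 80| egrep 'eef|force:|width'
python3 -m inch '{"turn":[[0,0,0],[0,0,0],[0,0,0],[0,0,0],[0,0,0]],"translation":[[0,-0.004,0],[0,-0.008,0],[0,-0.012,0],[0,-0.016,0],[0,-0.018,0]],"grip":[0,0,0,0,0]}' 80| egrep 'eef|force:|width'
python3 -m inch '{"turn":[[0,0,0],[0,0,0],[0,0,0],[0,0,0],[0,0,0]],"translation":[[0,-0.002,0],[0,-0.004,0],[0,-0.005,0],[0,-0.005,0],[0,-0.005,0]],"grip":[0,0,0,0,0]}' 80| egrep 'eef|force:|width'
```

```text
eef_pos: [477.7, -16.0, 52.9]
force: [0.0, 0.2, -2.3]
gripper_width: 6.9
gripper_force: 78.6
eef_pos: [485.3, -17.9, 52.9]
force: [0.1, 1.0, -3.1]
gripper_width: 6.8
gripper_force: 78.5
eef_pos: [487.7, -18.5, 52.8]
force: [-0.5, -0.4, -2.8]
gripper_width: 7.0
gripper_force: 78.5
```

```bash

python3 -m inch '{"turn":[[0,0,0],[0,0,0],[0,0,0],[0,0,0],[0,0,0]],"translation":[[0,-0.001,0],[0,-0.002,0],[0,-0.003,0],[0,-0.004,0],[0,-0.004,0]],"grip":[0,0,0,0,0]}' 80| egrep 'eef|force:|width'
python3 -m inch '{"turn":[[0,0,0],[0,0,0],[0,0,0],[0,0,0],[0,0,0]],"translation":[[0,-0.001,0],[0,-0.002,0],[0,-0.003,0],[0,-0.003,0],[0,-0.003,0]],"grip":[0,0,0,0,0]}' 80| egrep 'eef|force:|width'
```

```text
eef_pos: [489.9, -19.0, 52.8]
force: [0.0, -0.7, -2.6]
gripper_width: 6.9
gripper_force: 78.5
eef_pos: [491.2, -19.4, 52.8]
force: [-0.4, -0.9, -2.3]
gripper_width: 6.9
gripper_force: 78.5
```

```bash

python3 -m inch '{"turn":[[0,0,0],[0,0,0],[0,0,0],[0,0,0],[0,0,0]],"translation":[[0,-0.001,0],[0,-0.002,0],[0,-0.003,0],[0,-0.004,0],[0,-0.004,0]],"grip":[0,0,0,0,0]}' 80| egrep 'eef|force:'
python3 -m inch '{"turn":[[0,0,0],[0,0,0],[0,0,0],[0,0,0],[0,0,0]],"translation":[[0,-0.001,0],[0,-0.002,0],[0,-0.003,0],[0,-0.003,0],[0,-0.003,0]],"grip":[0,0,0,0,0]}' 80| egrep 'eef|force:'
python3 - <<'E'
from h import *
t=cam('top');s=cam('side')
cv2.imwrite('pics/s8.png',s['color'][:,:,::-1]);cv2.imwrite('pics/t8.png',t['color'][:,:,::-1])
E
```

```text
eef_pos: [493.1, -19.8, 52.7]
force: [-0.7, 0.6, -2.1]
gripper_force: 78.6
eef_pos: [493.3, -20.1, 52.5]
force: [-5.5, 2.7, 0.8]
gripper_force: 79.1
```

```bash

python3 -m inch '{"turn":[[0,0,0],[0,0,0],[0,0,0],[0,0,0],[0,0,0]],"translation":[[0,0.004,0],[0,0.004,0.001],[0,0.004,0.002],[0,0.004,0.003],[0,0.004,0.004]],"grip":[0,0,0,0,0]}' 80| egrep 'eef|force:'
python3 -m inch '{"turn":[[0,0,0],[0,0,0],[0,0,0],[0,0,0],[0,0,0]],"translation":[[0,0,0.001],[0,0,0.001],[0,0,0.001],[0,0,0.001],[0,0,0.001]],"grip":[0,0,0,0,0]}' 80| egrep 'eef|force:'
```

```text
eef_pos: [493.0, -19.7, 50.8]
force: [0.5, -0.2, -0.5]
gripper_force: 78.6
eef_pos: [492.9, -19.7, 50.4]
force: [0.4, -0.8, -1.3]
gripper_force: 78.8
```

```bash

python3 -m inch '{"turn":[[0,0,0],[0,0,0],[0,0,0],[0,0,0],[0,0,0]],"translation":[[0,0.002,0],[0,0.003,0],[0,0.003,0.001],[0,0.003,0.0015],[0,0.003,0.002]],"grip":[0,0,0,0,0]}' 80| egrep 'eef|force:'
python3 -m inch '{"turn":[[0,0,0],[0,0,0],[0,0,0],[0,0,0],[0,0,0]],"translation":[[0,0,0],[0,0,0],[0,0,0],[0,0,0],[0,0,0]],"grip":[0.1,0.2,0.3,0.3,0.3]}' 30| egrep 'eef|force:|width'
python3 -m inch '{"turn":[[0,0,0],[0,0,0],[0,0,0],[0,0,0],[0,0,0]],"translation":[[0,0,-0.04],[0,0,-0.1],[0,0,-0.16],[0,0,-0.2],[0,0,-0.22]],"grip":[0.3,0.3,0.3,0.3,0.3]}' 30| egrep 'eef|force:|width'
python3 plan.py
python3 - <<'E'
from h import *
t=cam('top');s=cam('side')
cv2.imwrite('pics/s9.png',s['color'][:,:,::-1]);cv2.imwrite('pics/t9.png',t['color'][:,:,::-1])
E
```

```text
eef_pos: [491.5, -19.3, 50.4]
force: [-3.2, 0.3, 9.8]
gripper_force: 80.3
eef_pos: [491.2, -19.4, 49.2]
force: [-0.3, -0.0, -0.2]
gripper_width: 25.5
gripper_force: 0.0
eef_pos: [492.7, -19.3, 162.4]
force: [0.5, -0.5, 0.2]
gripper_width: 25.3
gripper_force: 0.0
now [492.7 -19.3 162.4] psi -1.807 q1,q6 [ 0.28  -0.517] tilt [ 0.005 -0.002  0.   ] F [ 0.5 -0.5  0.2] w 25.3 t 27.65
```

```bash
python3 plan.py 575.5,-44,150,-0.118 575.5,-44,45,-0.118
```

```text
now [492.3 -19.1 160.7] psi -1.807 q1,q6 [ 0.28  -0.517] tilt [ 0.003 -0.002  0.   ] F [-0.3  1.  -1. ] w 25.5 t 27.75
  tr [0.0031, -0.0578, 0.0071] turnz -0.717
  tr [0.0335, -0.0472, 0.0071] turnz -0.717
  tr [0.0536, -0.0221, 0.0071] turnz -0.717
  tr [-0.0, 0.0, 0.21] turnz -0.0
```

```bash

python3 -m inch '{"turn":[[0,0,-0.15],[0,0,-0.3],[0,0,-0.45],[0,0,-0.6],[0,0,-0.717]],"translation":[[0.0031,-0.0578,0],[0.0031,-0.0578,0],[0.0031,-0.0578,0],[0.0031,-0.0578,0],[0.0031,-0.0578,0]],"grip":[0.5,0.5,0.5,0.5,0.5]}' 50| egrep 'eef|force:|width'
python3 -m inch '{"turn":[[0,0,-0.15],[0,0,-0.3],[0,0,-0.45],[0,0,-0.6],[0,0,-0.717]],"translation":[[0.0335,-0.0472,0],[0.0335,-0.0472,0],[0.0335,-0.0472,0],[0.0335,-0.0472,0],[0.0335,-0.0472,0]],"grip":[0.5,0.5,0.5,0.5,0.5]}' 50| egrep 'eef|force:|width'
python3 -m inch '{"turn":[[0,0,-0.15],[0,0,-0.3],[0,0,-0.45],[0,0,-0.6],[0,0,-0.717]],"translation":[[0.0536,-0.0221,0],[0.0536,-0.0221,0],[0.0536,-0.0221,0],[0.0536,-0.0221,0],[0.0536,-0.0221,0]],"grip":[0.5,0.5,0.5,0.5,0.5]}' 50| egrep 'eef|force:|width'
python3 plan.py 575.5,-44,150,-0.118
python3 plan.py 575.5,-44,90,-0.118 575.5,-44,46,-0.118
```

```text
eef_pos: [517.9, -27.7, 156.9]
force: [0.5, 0.3, -0.2]
gripper_width: 42.7
gripper_force: 0.0
eef_pos: [545.7, -35.9, 156.8]
force: [-1.1, -1.2, 0.3]
gripper_width: 42.6
gripper_force: 0.0
eef_pos: [573.5, -44.2, 156.7]
force: [0.7, -0.6, -0.1]
gripper_width: 42.8
gripper_force: 0.0
now [573.5 -44.2 156.7] psi -0.113 q1,q6 [0.194 1.264] tilt [-0.001 -0.004 -0.   ] F [ 0.7 -0.6 -0.1] w 42.8 t 29.0
  tr [0.004, -0.0009, 0.0134] turnz 0.007
now [573.5 -44.2 156.7] psi -0.113 q1,q6 [0.194 1.264] tilt [-0.001 -0.004 -0.   ] F [ 0.7 -0.6 -0.1] w 42.8 t 29.0
  tr [0.004, -0.0009, 0.1334] turnz 0.007
  tr [0.0, -0.0, 0.088] turnz -0.0
```

```bash

python3 -m inch '{"turn":[[0,0,0],[0,0,0],[0,0,0],[0,0,0],[0,0,0]],"translation":[[0.004,0,0.03],[0.004,0,0.06],[0.004,0,0.09],[0.004,0,0.12],[0.004,0,0.133]],"grip":[0.5,0.5,0.5,0.5,0.5]}' 50| egrep 'eef|force:|width'
python3 -m inch '{"turn":[[0,0,0],[0,0,0],[0,0,0],[0,0,0],[0,0,0]],"translation":[[0,0,0.02],[0,0,0.04],[0,0,0.06],[0,0,0.08],[0,0,0.088]],"grip":[0.5,0.5,0.5,0.5,0.5]}' 50| egrep 'eef|force:|width'
python3 -m inch '{"turn":[[0,0,0],[0,0,0],[0,0,0],[0,0,0],[0,0,0]],"translation":[[0,0,0],[0,0,0],[0,0,0],[0,0,0],[0,0,0]],"grip":[0.35,0.2,0.05,0,0]}' 40| egrep 'eef|force:|width'
python3 -m inch '{"turn":[[0,0,0],[0,0,0],[0,0,0],[0,0,0],[0,0,0]],"translation":[[0,0,0],[0,0,0],[0,0,0],[0,0,0],[0,0,0]],"grip":[0,0,0,0,0]}' 40
python3 -c "
from h import *
print(env.read_state()['moment'])"; python3 plan.py
```

```text
eef_pos: [573.8, -44.4, 88.4]
force: [-0.2, 0.3, -1.5]
gripper_width: 42.6
gripper_force: 0.0
eef_pos: [575.5, -44.4, 46.9]
force: [-0.1, 1.1, 0.2]
gripper_width: 42.6
gripper_force: 0.0
eef_pos: [576.8, -43.7, 49.4]
force: [-1.6, 4.0, 2.4]
gripper_width: 8.4
gripper_force: 42.1
time_s: 30.67
eef_pos: [576.9, -43.7, 49.4]
tcp_rot: [-0.001, 0.998, -0.059, 0.001]
force: [-1.2, 6.1, 3.6]
gripper_width: 7.9
gripper_force: 42.3
[ 1.99279535  0.48503672 -0.05552102]
now [576.9 -43.7  49.4] psi -0.118 q1,q6 [0.194 1.259] tilt [ 0.001  0.001 -0.   ] F [-1.2  6.1  3.6] w 7.9 t 30.67
```

```bash

python3 -m inch '{"turn":[[0,0,0],[0,0,0],[0,0,0],[0,0,0],[0,0,0]],"translation":[[0,0,0],[0,0,0],[0,0,0.005],[0,0,0.01],[0,0,0.013]],"grip":[0.2,0.2,0.2,0.2,0.2]}' 40| egrep 'eef|force:|width'
python3 -m inch '{"turn":[[0,0,0],[0,0,0],[0,0,0],[0,0,0],[0,0,0]],"translation":[[0,0,0.001],[0,0,0.002],[0,0,0.003],[0,0,0.004],[0,0,0.004]],"grip":[0.2,0.2,0.2,0.2,0.2]}' 40| egrep 'eef|force:|width'
```

```text
eef_pos: [576.1, -44.8, 41.7]
force: [-0.2, 0.2, -0.5]
gripper_width: 17.1
gripper_force: 0.0
eef_pos: [576.4, -44.5, 40.2]
force: [0.2, -0.1, 0.0]
gripper_width: 17.1
gripper_force: 0.0
```

```bash

python3 -m inch '{"turn":[[0,0,0],[0,0,0],[0,0,0],[0,0,0],[0,0,0]],"translation":[[0,0,0],[0,0,0],[0,0,0],[0,0,0],[0,0,0]],"grip":[0.1,0,0,0,0]}' 90| egrep 'eef|force:|width'
python3 -m inch '{"turn":[[0,0,0],[0,0,0],[0,0,0],[0,0,0],[0,0,0]],"translation":[[0,0,0.002],[0,0,0.004],[0,0,0.006],[0,0,0.008],[0,0,0.01]],"grip":[0,0,0,0,0]}' 90| egrep 'eef|force:|width'
```

```text
eef_pos: [576.6, -43.6, 40.5]
force: [-1.5, 5.1, 2.8]
gripper_width: 7.4
gripper_force: 87.9
eef_pos: [576.7, -43.6, 36.5]
force: [-3.4, 6.6, 9.5]
gripper_width: 7.8
gripper_force: 89.0
```

```bash

python3 -m inch '{"turn":[[0,0,0],[0,0,0],[0,0,0],[0,0,0],[0,0,0]],"translation":[[0,0,0.003],[0,0,0.006],[0,0,0.009],[0,0,0.012],[0,0,0.014]],"grip":[0,0,0,0,0]}' 90| egrep 'eef|force:|width'
python3 -m inch '{"turn":[[0,0,0],[0,0,0],[0,0,0],[0,0,0],[0,0,0]],"translation":[[0,0,0.001],[0,0,0.002],[0,0,0.002],[0,0,0.002],[0,0,0.002]],"grip":[0,0,0,0,0]}' 90| egrep 'eef|force:|width'
```

```text
eef_pos: [576.9, -43.7, 30.4]
force: [-6.2, 7.0, 15.1]
gripper_width: 7.6
gripper_force: 89.9
eef_pos: [576.8, -43.7, 29.6]
force: [-5.2, 7.0, 14.6]
gripper_width: 8.0
gripper_force: 89.9
```

```bash

python3 -m inch '{"turn":[[0,0,0.15],[0,0,0.3],[0,0,0.45],[0,0,0.6],[0,0,0.76]],"translation":[[0,0,0],[0,0,0],[0,0,0],[0,0,0],[0,0,0]],"grip":[0,0,0,0,0]}' 90| egrep 'eef|force:|width'
python3 -m inch '{"turn":[[0,0,0.1],[0,0,0.2],[0,0,0.3],[0,0,0.4],[0,0,0.5]],"translation":[[0,0,0],[0,0,0],[0,0,0],[0,0,0],[0,0,0]],"grip":[0,0,0,0,0]}' 90| egrep 'eef|force:|width'
python3 -c "
from h import *
print(env.read_state()['moment'])"; python3 plan.py
```

```text
eef_pos: [576.8, -43.5, 29.6]
force: [-6.4, 7.4, 15.7]
gripper_width: 7.8
gripper_force: 90.0
eef_pos: [576.8, -43.5, 29.6]
force: [-7.4, 8.0, 15.2]
gripper_width: 7.8
gripper_force: 90.0
[2.84739246 2.42549893 0.08101632]
now [576.8 -43.5  29.6] psi -1.11 q1,q6 [0.195 0.267] tilt [ 0.002  0.    -0.   ] F [-7.4  8.  15.2] w 7.8 t 34.0
```

```bash

python3 -m inch '{"turn":[[0,0,0.14],[0,0,0.28],[0,0,0.42],[0,0,0.56],[0,0,0.7]],"translation":[[0,0,0.0004],[0,0,0.0008],[0,0,0.0012],[0,0,0.0016],[0,0,0.002]],"grip":[0,0,0,0,0]}' 90| egrep 'eef|force:|width'
python3 -m inch '{"turn":[[0,0,0.14],[0,0,0.28],[0,0,0.42],[0,0,0.56],[0,0,0.7]],"translation":[[0,0,0.0004],[0,0,0.0008],[0,0,0.0012],[0,0,0.0016],[0,0,0.002]],"grip":[0,0,0,0,0]}' 90| egrep 'eef|force:|width'
python3 -c "
from h import *
print(env.read_state()['moment'])"; python3 plan.py
```

```text
eef_pos: [577.0, -43.4, 28.8]
force: [-6.5, 7.6, 16.3]
gripper_width: 7.6
gripper_force: 90.1
eef_pos: [577.1, -43.4, 28.0]
force: [-6.7, 8.6, 17.2]
gripper_width: 7.6
gripper_force: 90.2
[3.09266016 2.57489353 0.10729179]
now [577.1 -43.4  28. ] psi -2.211 q1,q6 [ 0.195 -0.834] tilt [ 0.001 -0.002  0.   ] F [-6.7  8.6 17.2] w 7.6 t 34.83
```

```bash

python3 -m inch '{"turn":[[0,0,0.14],[0,0,0.28],[0,0,0.42],[0,0,0.56],[0,0,0.7]],"translation":[[0,0,0],[0,0,0],[0,0,0],[0,0,0],[0,0,0]],"grip":[0,0,0,0,0]}' 90| egrep 'eef|force:|width'
python3 -m inch '{"turn":[[0,0,0.1],[0,0,0.2],[0,0,0.3],[0,0,0.4],[0,0,0.44]],"translation":[[0,0,0],[0,0,0],[0,0,0],[0,0,0],[0,0,0]],"grip":[0,0,0,0,0]}' 90| egrep 'eef|force:|width'
python3 -m inch '{"turn":[[0,0,0],[0,0,0],[0,0,0],[0,0,0],[0,0,0]],"translation":[[0,0,-0.001],[0,0,-0.002],[0,0,-0.002],[0,0,-0.002],[0,0,-0.002]],"grip":[0,0,0,0,0]}' 90| egrep 'eef|force:|width'
python3 -c "
from h import *
print(env.read_state()['moment'])"; python3 plan.py
```

```text
eef_pos: [577.2, -43.4, 28.0]
force: [-6.8, 7.7, 15.9]
gripper_width: 7.6
gripper_force: 90.1
eef_pos: [577.2, -43.4, 28.0]
force: [-5.3, 7.1, 17.0]
gripper_width: 7.6
gripper_force: 90.2
eef_pos: [577.3, -43.4, 28.9]
force: [-6.0, 7.5, 16.4]
gripper_width: 7.7
gripper_force: 90.1
[ 2.94914853  2.34937883 -0.09459923]
now [577.3 -43.4  28.9] psi -3.101 q1,q6 [ 0.195 -1.725] tilt [-0.001 -0.003 -0.   ] F [-6.   7.5 16.4] w 7.7 t 36.08
```

```bash

python3 -m inch '{"turn":[[0,0,0],[0,0,0],[0,0,0],[0,0,0],[0,0,0]],"translation":[[0,0,-0.001],[0,0,-0.002],[0,0,-0.003],[0,0,-0.003],[0,0,-0.003]],"grip":[0,0,0,0,0]}' 90| egrep 'eef|force:|width'
python3 -m inch '{"turn":[[0,0,0],[0,0,0],[0,0,0],[0,0,0],[0,0,0]],"translation":[[0,0,-0.001],[0,0,-0.002],[0,0,-0.003],[0,0,-0.003],[0,0,-0.003]],"grip":[0,0,0,0,0]}' 90| egrep 'eef|force:|width'
python3 -c "
from h import *
print(env.read_state()['moment'])"; python3 plan.py
```

```text
eef_pos: [577.1, -43.4, 29.5]
force: [-4.4, 6.9, 10.1]
gripper_width: 7.9
gripper_force: 89.2
eef_pos: [577.0, -43.4, 30.0]
force: [-1.5, 6.9, 4.4]
gripper_width: 7.8
gripper_force: 88.3
[ 2.35462252  0.5125724  -0.05673728]
now [577.  -43.4  30. ] psi -3.102 q1,q6 [ 0.194 -1.725] tilt [-0.001 -0.002 -0.   ] F [-1.5  6.9  4.4] w 7.8 t 36.92
```

```bash

python3 -m inch '{"turn":[[0,0,0.08],[0,0,0.15],[0,0,0.2],[0,0,0.2],[0,0,0.2]],"translation":[[0,0,0],[0,0,0],[0,0,0],[0,0,0],[0,0,0]],"grip":[0,0,0,0,0]}' 90| egrep 'eef|force:|width'
python3 -m inch '{"turn":[[0,0,0],[0,0,0],[0,0,0],[0,0,0],[0,0,0]],"translation":[[0,0,0],[0,0,0],[0,0,0],[0,0,0],[0,0,0]],"grip":[0.1,0.2,0.35,0.35,0.35]}' 40| egrep 'eef|force:|width'
python3 -m inch '{"turn":[[0,0,0],[0,0,0],[0,0,0],[0,0,0],[0,0,0]],"translation":[[0,0,-0.02],[0,0,-0.06],[0,0,-0.1],[0,0,-0.15],[0,0,-0.2]],"grip":[0.35,0.35,0.35,0.35,0.35]}' 40| egrep 'eef|force:|width'
python3 plan.py 300,300,190,-3.1
```

```text
eef_pos: [577.0, -43.4, 29.9]
force: [-1.0, 6.1, 3.4]
gripper_width: 8.0
gripper_force: 88.4
eef_pos: [576.2, -45.0, 29.1]
force: [-0.8, 0.4, 0.5]
gripper_width: 30.2
gripper_force: 0.0
eef_pos: [576.1, -44.8, 130.9]
force: [0.3, 0.5, 0.1]
gripper_width: 30.1
gripper_force: 0.0
now [576.1 -44.8 130.9] psi 3.024 q1,q6 [ 0.193 -1.882] tilt [ 0.001  0.    -0.   ] F [0.3 0.5 0.1] w 30.1 t 38.17
  tr [0.0572, 0.0564, -0.0107] turnz 0.709
  tr [0.0784, 0.0176, -0.0107] turnz 0.709
  tr [0.0758, -0.0264, -0.0107] turnz 0.709
  tr [0.0504, -0.0625, -0.0107] turnz 0.709
  tr [0.0098, -0.0797, -0.0107] turnz 0.709
  tr [-0.0338, -0.0728, -0.0107] turnz 0.709
  tr [-0.0672, -0.044, -0.0107] turnz 0.709
  tr [-0.0803, -0.0018, -0.0107] turnz 0.709
  tr [-0.0691, 0.0409, -0.0107] turnz 0.709
  tr [-0.0371, 0.0712, -0.0107] turnz 0.709
  tr [0.0062, 0.0801, -0.0107] turnz 0.709
```

```bash

python3 -m inch '{"turn":[[0,0,0],[0,0,0],[0,0,0],[0,0,0],[0,0,0]],"translation":[[0,0,-0.05],[0,0,-0.1],[0.03,0.03,-0.12],[0.07,0.07,-0.12],[0.1,0.1,-0.12]],"grip":[0.35,0.35,0.35,0.35,0.35]}' 40| egrep 'eef|force:'
python3 -m inch '{"turn":[[0,0,0],[0,0,0],[0,0,0],[0,0,0],[0,0,0]],"translation":[[0.05,0.05,0],[0.1,0.1,0],[0.15,0.15,0],[0.2,0.2,0],[0.26,0.26,0]],"grip":[0.35,0.35,0.35,0.35,0.35]}' 40| egrep 'eef|force:'
python3 -m inch '{"turn":[[0,0,0],[0,0,0],[0,0,0],[0,0,0],[0,0,0]],"translation":[[0.05,0.03,0],[0.1,0.06,0],[0.13,0.08,0],[0.16,0.1,0],[0.16,0.1,0]],"grip":[0.35,0.35,0.35,0.35,0.35]}' 40| egrep 'eef|force:'
python3 - <<'E'
from h import *
t=cam('top');s=cam('side')
a=cv2.resize(t['color'][125:245,215:405],(800,505),interpolation=cv2.INTER_CUBIC)[:505]
b=s['color'][130:280,290:410]
A=cv2.resize(t['color'][130:240,215:400],(454,270),interpolation=cv2.INTER_CUBIC)
A=cv2.copyMakeBorder(A,0,330,0,0,cv2.BORDER_CONSTANT); 
A[270:]=0
tr=cv2.resize(s['color'][140:195,305:370],(378,320),interpolation=cv2.INTER_CUBIC); A[275:595,:378]=tr
B=cv2.resize(s['color'][190:285,295:402],(346,307),interpolation=cv2.INTER_CUBIC); B2=cv2.resize(t['color'][145:240,325:395],(216,293),interpolation=cv2.INTER_CUBIC)
r=np.zeros((600,346,3),np.uint8); r[:307]=B; r[307:600,:216]=B2
cv2.imwrite('pics/f10.png',np.hstack([A,r])[:,:,::-1])
E
```

```text
eef_pos: [532.3, 11.7, 191.0]
force: [-0.9, 0.1, 0.0]
gripper_force: 0.0
eef_pos: [418.4, 155.2, 190.1]
force: [1.3, 1.3, 0.6]
gripper_force: 0.0
eef_pos: [344.1, 215.1, 190.3]
force: [0.9, 0.4, 0.7]
gripper_force: 0.0
```

View pics/f10.png

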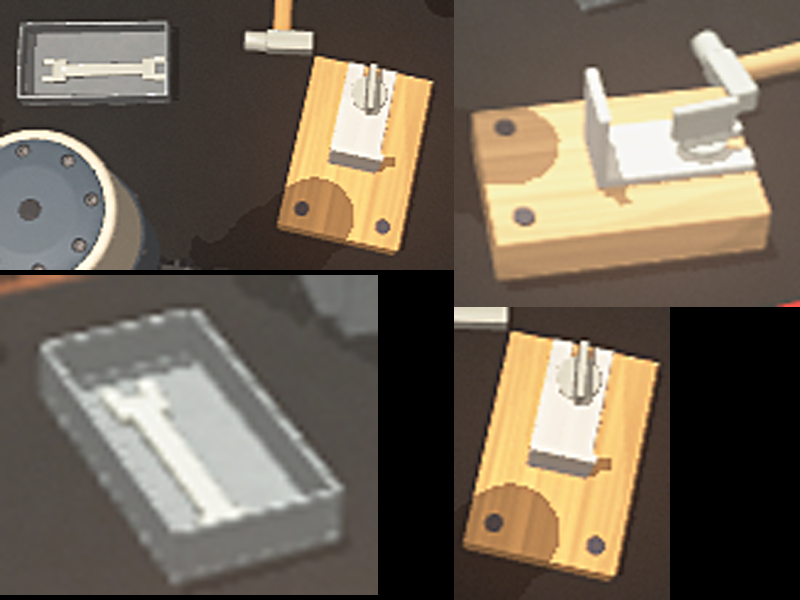

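The final picture shows the spanner flat in the tray. The bracket is square on the board with its slot under the sunk wing head, and the other things are undisturbed. Handing in.

```bash
python3 -c "
from cell import env
print(env.close_job())"
```

```text
the job is handed in; nothing more can be done
None
```

The job is handed in: the spanner lies in the tray, the bracket is square and home under the wing screw, and the screw has bitten and holds after about half a turn clockwise. The arm is clear of everything.

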